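# Make up the egg-wash caddy, eggs last

## Task

Make up the egg-wash caddy on the table: stand the deep prep cup upright in the round well and lay the glaze brush down in its two notched saddles, bristle head in the wide notch and handle in the narrow one. Only when both are in, so that nothing can knock them, set the two large eggs into the two dimples of the egg insert, one in each; grip the shells lightly and lower them until they rest, without dropping or pressing them. The small egg and the shallow cup do not belong in the caddy: leave them where they are.

Things in the scene. Friction and masses are not known exactly. Their poses are not given: they have to be found in the camera images.
- cup: The deep metal prep cup that belongs in the caddy: round, open, 66 mm across the rim, 50 mm high, tapering to a 39 mm foot (56 mm across at half height); about 50 g; stands upright on the table. Take it across the outside near the rim. Origin: centre of its underside, z up.
- shallow_cup: Look-alike that stays: shallower metal prep cup, 70 mm across the rim but only 38 mm high, upright on the table. Origin: centre of its underside.
- brush: Glaze brush lying flat, 182 x 41 x 14 mm, 45 g. Origin: middle of its length, underside; x axis from handle to bristles: bristle head 41 mm wide, x = 26 to 91 mm; metal ferrule 36 mm wide, x = -14 to 29 mm (12 mm thick); wooden handle 18 mm wide, x = -91 to -14 mm. Balances at x = 24 mm; grip it across at about x = 15 mm.
- egg_a: One of two alike large hen's eggs, lying: 57 mm long, 44 mm thick, 60 g. Origin: middle of its length on its axis, 22 mm above the table; x axis along it. The shell breaks if all contact forces on it together pass 120 N (20 to 40 N a finger is plenty), if pressed on the insert with 60 N, or if it comes down in the dimple at over 0.4 m/s. Either egg fits either dimple, any way round.
- egg_b: The other large hen's egg, the same as egg_a in every way.
- small_egg: Look-alike that stays: a small egg of the same colour, 42 mm long and 32 mm thick, on its side. Origin: middle of its length on its axis (16 mm above the table).
- egg_insert: White insert 74 x 140 mm (x by y) with two dimples, fixed in the caddy, a low steel tray (rim 12 mm). The three inserts stand side by side, 76 mm apart along x, all turned alike, in changing order. Origin: underside centre, 3 mm above the table. Dimples at x = 0, y = +38 and -38 mm: 50 mm across, rim at z = 14, floor at z = 2 mm. A large egg lies there with its origin at z = 29 mm.
- cup_insert: White insert, 74 x 140 mm, with a round cup well at its centre, 62 mm across and 11 mm deep (two 18 mm finger holes near its ends are not for the cup), fixed in the caddy. Origin: underside centre, 3 mm above the table; well floor at z = 3 mm, top at z = 14 mm. A wire whisk, 60 mm high, lies fixed just beyond the far left corner of the tray.
- brush_insert: White insert, 74 x 140 mm, fixed in the caddy, with two notched saddles and open between. Origin: underside centre, 3 mm above the table; base plate top z = 4 mm. Wide notch (54 mm) at y = -58 mm for the bristles, narrow notch (30 mm) at y = +58 mm for the handle; notch floors z = 12, cheeks up to z = 23 mm. Seated, the brush has its origin above this one, its x axis along -y here.
Mind the look-alikes: they are no part of the job. What is shaped like the egg_b but red is not meant.

How it is judged:
By the outcome, as a careful person would: the job done as asked, in the order asked, and still so for the second after the job is handed in, with the robot touching nothing.
It also fails if it takes over 115 s, if anything falls off the work surface, if the arm or the gripper's body presses on something with over 40 N, if the wrist force passes 120 N, or if a joint passes its speed limit or range.

## Robot

A 6-joint arm with a two-finger parallel gripper is mounted at the origin on a cart in front of the work surface, level with it; the furniture and walls round the work are solid. World frame = base frame: x ahead of the robot, y to its left, z up, the work surface at z = 0. Lengths are in mm, angles in rad, forces in N, time in s.
With the tool pointing down it reaches from about 350 to 975 mm from the base axis. Payload 7.1 kg.
Tool frame: the origin (TCP) lies midway between the tips of the shut fingers; the grasp point (between the pads) lies 19 mm behind it (ctrl.grip_depth is the distance from the TCP to the grasp point, in mm); z points along the fingers, y is the line along which they close (so a half turn about z gives the same grasp; the last joint's range is limited). The gripper opens to 88 mm and grips with 3 to 60 N. Pads are 20 mm wide; open, the fingers measure 115 mm over their backs; the gripper's body (75 mm by 178 mm) begins 61 mm behind the grasp point.
Start: joints at [-1.26, 0.423, 1.63, -0, 1.089, -0.019], TCP at [202.426, -591.294, 222.675] pointing down, gripper open.
Joint ranges: [-3, 3], [-0.9, 2.11], [0.09, 2.58], [-1.31, 4.45], [0.11, 2.69], [-2.54, 2.54]. Speed limits (rad/s): [2.39, 2.39, 3.01, 3.14, 3.14, 3.14].

## Interface

Orientations are given as a rotation vector (axis times angle).
In Python, from workcell import ctrl, cams gives the robot as it stands.
- The arm moves only by the tool move_arm, never from a script. Its argument "steps" is a list of rows, each a list of 3 entries, a list of its own where there are three numbers: the shift along the tool's x, y, z in units of 25 mm (1.0 is 25 mm), then the turn about the tool's z in units of 5 degrees (1.0 is 5 degrees), then the closure, from 0 (fully open) to 1 (shut). A call has 1 to 20 rows; each row shifts and turns the commanded pose from where the row before left it, along the tool's axes as they then stand; what a row does not reach is not made up. A row lasts 1/12 s, in which the tool goes at most 41.7 mm and 7.16 degrees, less where a joint would pass 70% of its speed; a pose out of reach is approached as far as the arm can. A call is refused whole if a number of a shift passes 1 or a number of a turn 1, either way. A call with a gripper value outside its range is refused whole. The fingers move at their own pace and stop on an object; the grip force is fixed at half the most. Time passes only in rows, so rows that do not move let the fingers close. It gives the time, the measured TCP pose, the force, the opening and the grip force at its end, in the units of the state.
- ctrl.get_obs(): the state, without advancing time (a new reading comes with each control period).
- cams.get_image(name): name is "side" or "top"; returns a dict with "image" (420x560x3 uint8, red, green, blue), "camera_matrix" (3x3 intrinsics, pixels), "k1" (the pictures are not rectified: a ray, as slopes to the right and down, at radius r is drawn at 1 + k1 r^2 times it, then the intrinsics apply), "xyz" and "rotation" of the camera in the world. Camera axes: x right, y down, z forward; pixel columns grow to the right and rows downward; lengths in mm; the calibration is good to about 2 mm. A picture is of the moment at which its call begins. There is no depth.
- ctrl.close_job(): hands the job in; it is judged then, once.
Trained networks look in the newest picture that a camera, given by its name, has taken for a name from the list of things; names that differ only in an ending like _2 or _b are one class to them, and where a whole thing is asked for, a point or a joint stands for the part that bears it (a point fixed in the world has none). Each returns a list of dicts, best first, with "p" (0 to 1); they miss things now and then, are a little off and sometimes report something else, mostly with a low value. They report only what shows in the picture. A call takes as long as a camera call. They do not tell look-alikes from the thing itself.
- cams.boxes_of(camera, thing): "rect" ([centre column, centre row, width, height] in pixels, round what is visible of it).
- cams.cut_out(camera, thing): "pixels" (420x560 bool, what is visible of it) and "rect" ([centre column, centre row, width, height] in pixels, round what is visible of it).
The state is a dict: "t": time; "qpos": joint angles; "qvel": joint speeds; "joint_torque": joint torques, N m; "ee_pos": TCP position; "orientation": TCP orientation; "ft_force": force on the tool from outside, world axes, zero at the start; "moment": the same for the moment, N m; "width": finger opening in mm; "grasp_force": force on a finger pad.
Only numpy, scipy, OpenCV 4.12 (cv2) and the standard library are available. Lean on these libraries where they do the work, as an engineer would, in place of code of your own. Each camera call takes 0.05 s, during which the arm holds its last target. There are 200 camera calls.

## Working session

There is one attempt and no reset: what is moved stays moved. The work goes in short steps, Python scripts to look and compute and a tool call to move; the robot and the scene stay as the last step left them, time stands still between calls to the robot, and variables do not carry over. Pictures are saved under pics/ and viewed, at most 14 in all, crops included, and the job is handed in when it is done.

Besides the shell and the picture viewer there is one more tool, called after "Emit:" by a JSON object that holds its "name" and its "arguments". move_arm: Moves the arm, as the interface text tells. Its arguments: {"type":"object","properties":{"steps":{"type":"array"}},"required":["steps"]}

```bash
ls; mkdir -p pics; python3 - <<'E'
from workcell import ctrl,cams
import cv2
for n in("top","side"):
    d=cams.get_image(n); cv2.imwrite(f"pics/{n}0.png",d["image"][:,:,::-1])
    print(n,d["camera_matrix"],d["k1"],d["xyz"],d["rotation"])
    for t in("cup","shallow_cup","brush","egg_a","small_egg","egg_insert","cup_insert","brush_insert"):
        print(t,[(round(b["p"],2),[round(float(v)) for v in b["rect"]]) for b in cams.boxes_of(n,t)])
print(ctrl.get_obs())
E
```

```text
pics
top [[432.70508645   0.         278.45516228]
 [  0.         432.70508645 208.69266547]
 [  0.           0.           1.        ]] -0.04004338079645006 [ 271.94041726  349.16708981 1283.85930028] [-2.16704885  2.12144905 -0.18776058]
cup [(0.93, [275, 232, 23, 23])]
shallow_cup [(0.7, [313, 202, 20, 24])]
brush [(0.97, [230, 197, 32, 54])]
egg_a [(0.76, [244, 254, 20, 14]), (0.67, [165, 194, 15, 15]), (0.54, [314, 242, 22, 16])]
small_egg []
egg_insert [(0.91, [384, 181, 50, 40]), (0.17, [271, 188, 17, 12])]
cup_insert [(0.59, [378, 200, 47, 35])]
brush_insert [(0.86, [371, 231, 49, 34])]
side [[432.86312989   0.         281.62222281]
 [  0.         432.86312989 209.45368024]
 [  0.           0.           1.        ]] -0.1274675533534534 [ 429.79500619 1084.52633234  620.4419041 ] [-0.08415376  2.75670205 -1.39992961]
cup [(0.95, [321, 228, 28, 33]), (0.43, [330, 200, 16, 22])]
shallow_cup [(0.62, [285, 201, 32, 31]), (0.55, [287, 165, 43, 31])]
brush [(0.57, [262, 281, 91, 37])]
egg_a [(0.77, [331, 200, 15, 23]), (0.65, [258, 355, 27, 31]), (0.58, [260, 234, 20, 20]), (0.58, [3
[... 213 characters left out ...]
, [312, 171, 37, 32])]
{'t': 0.9, 'qpos': array([-1.26001596e+00,  4.23077923e-01,  1.62990359e+00, -1.63130257e-05,
        1.08863132e+00, -1.89794625e-02]), 'qvel': array([ 0.00072752,  0.00050434, -0.00170149, -0.00131054, -0.00083429,
       -0.00126661]), 'joint_torque': array([-2.48326280e-03, -5.44570506e+01, -2.74052685e+01,  6.43884251e-02,
        1.66387414e-02, -1.68001412e-05]), 'ee_pos': array([ 202.40911814, -591.28913663,  222.68744512]), 'orientation': array([-3.09896703e+00, -5.15650563e-01,  2.70697624e-05]), 'ft_force': array([ 0.96855495, -0.4758097 , -0.08672472]), 'moment': array([-0.00251555, -0.01556709, -0.05014508]), 'grasp_force': 0.0, 'width': 87.91404934194078}
```

```bash
python3 - <<'E'
import cv2
a=cv2.imread("pics/top0.png")[140:290,140:420]; cv2.imwrite("pics/top0c.png",cv2.resize(a,(784,420),interpolation=cv2.INTER_CUBIC))
a=cv2.imread("pics/side0.png")[130:380,190:400]; cv2.imwrite("pics/side0c.png",cv2.resize(a,(504,600),interpolation=cv2.INTER_CUBIC))
E
```

```text
(no output)
```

View pics/top0c.png

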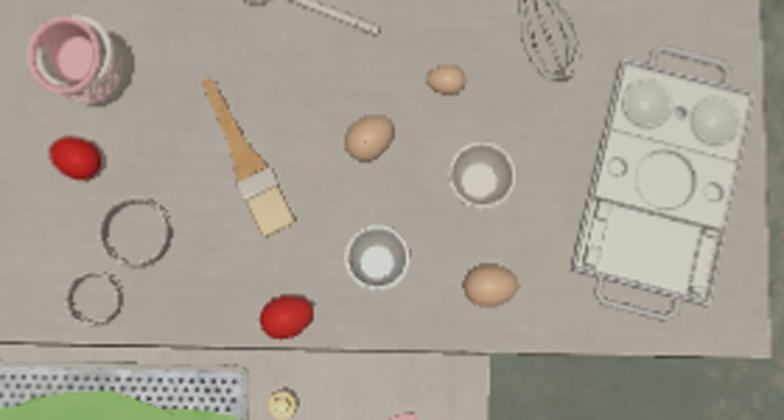

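View pics/side0c.png

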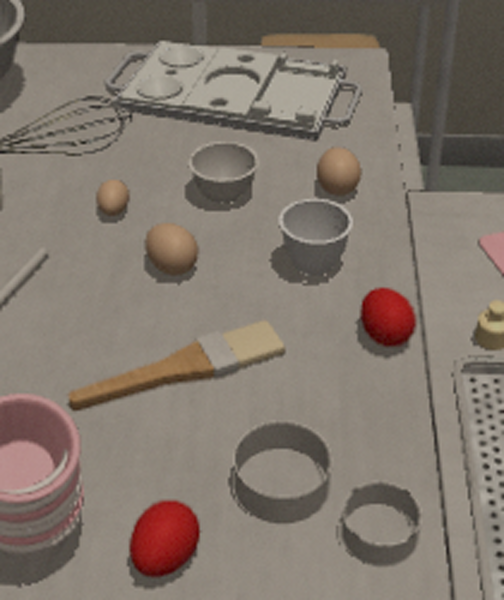

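Top view (crop px /2.8 + (140,140)): the deep cup candidates are (275,232) and (312,202). Large-egg candidates are brown (272,189), brown (315,242) and brown small (299,168); red at (166,196) and (242,253) are not meant. The deep cup is (275,232), side (321,229), as it is clearly taller and narrower in the side view. The large eggs are (272,189) and (315,242); (299,168) is visibly smaller. I'll confirm this enlarged, together with the tray.

```bash
cat > h.py <<'E'
import numpy as np,cv2
from scipy.spatial.transform import Rotation as R
from scipy.optimize import least_squares
from workcell import ctrl,cams
def cam(n):
    d=cams.get_image(n); K=d["camera_matrix"]; k1=d["k1"]; D=np.array([k1,0,0,0,0.])
    r=np.array(d["rotation"]); M=R.from_rotvec(r).as_matrix() if r.size==3 else r
    c=np.array(d["xyz"])
    def proj(P):
        q=(np.atleast_2d(P)-c)@M; s=q[:,:2]/q[:,2:]; s=s*(1+k1*(s**2).sum(1,keepdims=True))
        return s@K[:2,:2].T+K[:2,2]
    def atz(px,z):
        px=np.asarray(px,float)
        f=lambda v: (proj([v[0],v[1],z])-px).ravel()
        return least_squares(f,[500,0]).x
    return dict(img=d["image"],proj=proj,atz=atz,c=c)
def tri(C,px,x0=(500,0,20)):
    f=lambda v: np.concatenate([(c["proj"](v)-p).ravel() for c,p in zip(C,px)])
    s=least_squares(f,x0); return s.x,np.abs(s.fun).max()
E
python3 - <<'E'
from h import *
T,S=cam("top"),cam("side")
def crop(C,r,k): r0,r1,c0,c1=r; return cv2.resize(C["img"][r0:r1,c0:c1,::-1],None,fx=k,fy=k,interpolation=cv2.INTER_CUBIC)
cv2.imwrite("pics/tt.png",crop(T,(150,260,335,420),6)[:600])
cv2.imwrite("pics/st.png",crop(S,(140,195,225,350),6))
a=crop(T,(155,260,255,335),5); cv2.imwrite("pics/obj.png",np.hstack([a,crop(S,(185,290,225,365),5)[:, :400*1]])[:600])
for n,p,q in[("cup",(275,232),(321,228)),("shal",(312.5,202),(284,201)),("eggA",(272,189),(260.5,234)),("eggB",(314.5,242),(331,200)),("small",(299,168),(236.5,213)),("tray eggins",(384,181),(258,158)),("cupins",(378,204),(288,162)),("brins",(371,231),(312,171))]:
    v,e=tri((T,S),(p,q)); print(n,v.round(1),round(e,2))
E
```

```text
cup [406.8 341.8  29.2] 0.21
shal [496.7 232.7  22.5] 0.62
eggA [538.4 353.4  16.6] 0.66
eggB [381.5 225.7  23.6] 0.54
small [605.  273.3  12.5] 0.35
tray eggins [577.3  15.5  15.1] 2.57
cupins [497.7  35.9  17.2] 0.1
brins [424.8  53.1  -1.1] 2.08
```

View pics/tt.png

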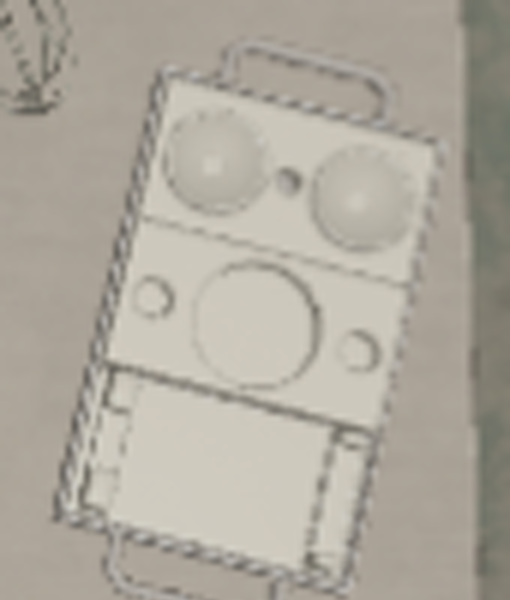

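View pics/st.png

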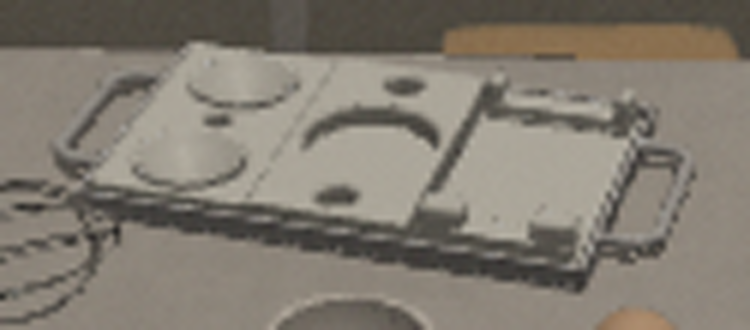

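View pics/obj.png

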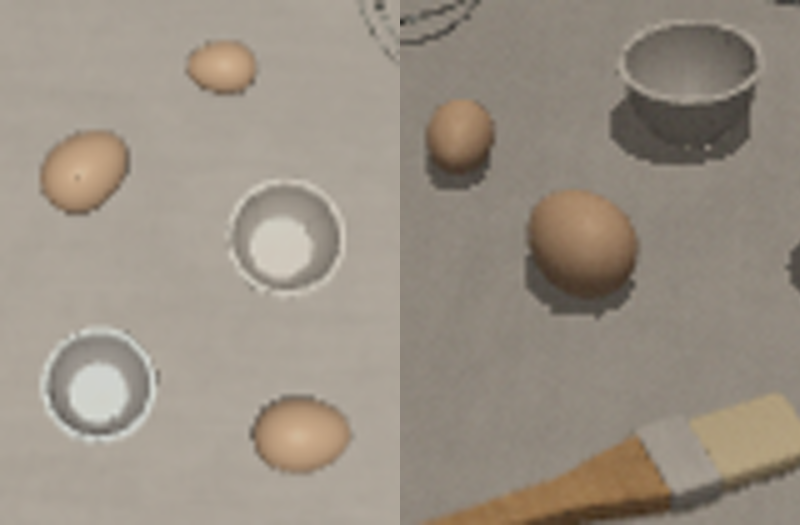

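Confirmed. In the crop, the deep cup is the lower-left one (98,384), and the wide large eggs are at (85,171) and (300,435); the small egg (222,66) and shallow cup (287,237) stay. The order in +x is brush, cup, egg insert. The narrow notch is at the left (+y) end: the gap there measures about 65 crop px in the top view, and the far/right gap is wider.

```bash
python3 - <<'E'
from h import *
T,S=cam("top"),cam("side")
t=lambda *p:[( (x+.5)/6-.5+335,(y+.5)/6-.5+150) for x,y in p]
s=lambda *p:[( (x+.5)/6-.5+225,(y+.5)/6-.5+140) for x,y in p]
pt=np.array(t((216,161),(362,198),(154,298),(359,352),(257,325))); ps=np.array(s((189,158),(243,80),(337,194),(405,86)))
def mod(v):
    x,y,a,z,h=v; L=np.array([[76,38],[76,-38],[0,h],[0,-h],[0,0]])
    c,q=np.cos(a),np.sin(a); return np.c_[x+c*L[:,0]-q*L[:,1],y+q*L[:,0]+c*L[:,1],np.full(5,z)]
f=lambda v,w=1:np.r_[(T["proj"](mod(v))-pt).ravel(),(S["proj"](mod(v)[:4])-ps).ravel()]
r=least_squares(f,[500,36,0,17,55]); v=r.x; print("tray x y yaw z(top surf) h",v.round(3)); print(r.fun.round(2))
P=mod(v); print("well",P[4],"dimples",P[0],P[1])
c,q=np.cos(v[2]),np.sin(v[2]); print("brush ins",v[0]-76*c,v[1]-76*q)
def mask(C,n,near):
    L=[b for b in cams.cut_out(C,n)]
    b=min(L,key=lambda b:np.hypot(b["rect"][0]-near[0],b["rect"][1]-near[1])); m=np.array(b["pixels"]); return m
for n,p,q in[("egg_a",(272,189),(260.5,234)),("egg_a",(314.5,242),(331,200)),("cup",(275,232),(321,228))]:
    M=[mask("top",n,p),mask("side",n,q)]
    ce=[np.array(np.nonzero(m)[::-1]).mean(1) for m in M]
    print(n,[x.round(1) for x in ce],[m.sum() for m in M]); vv,e=tri((T,S),ce); print("  tri",vv.round(1),round(e,2))
    for m,C,z in((M[0],T,22),(M[1],S,22)):
        if n=="egg_a":
            k,_=cv2.findContours(m.astype(np.uint8),0,1); (cc,ax,an)=cv2.fitEllipse(max(k,key=len)); 
            d=np.array([-np.sin(np.radians(an)),np.cos(np.radians(an))]) ; e1,e2=C["atz"](np.array(cc)+5*d,22),C["atz"](np.array(cc)-5*d,22)
            print("   ell",np.round(cc,1),np.round(ax,1),"yaw",np.degrees(np.arctan2(*(e1-e2)[::-1])).round(1),C["atz"](cc,22).round(1))
    if n=="cup":
        for m in M: print("  bbox",np.nonzero(m.any(0))[0][[0,-1]],np.nonzero(m.any(1))[0][[0,-1]])
        x,y,w,h=cv2.boundingRect(M[0].astype(np.uint8)); print("  rim@50",T["atz"]((x+w/2-.5,y+h/2-.5),50))
for nm,C,near in(("top",T,(230,197)),("side",S,(262,281))):
    m=mask(nm,"brush",near); px=np.array(np.nonzero(m)[::-1]).T
    W=np.array([C["atz"](p,10) for p in px]); mu=W.mean(0); d=np.linalg.svd(W-mu,full_matrices=False)[2][0]
    if d[1]>0: d=-d
    n=np.array([-d[1],d[0]]); a=(W-mu)@d; 
    print(nm,"brush ends",(mu+d*a.min()).round(1),(mu+d*a.max()).round(1),"mid",(mu+d*(a.min()+a.max())/2).round(1),"len",np.ptp(a).round(1),"yaw",np.degrees(np.arctan2(d[1],d[0])))
    for st in range(-80,100,20):
        k=abs(a-(a.min()+a.max())/2-st)<8; l=((W-mu)@n)[k]; print("  ",st,l.min().round(1),l.max().round(1))
E
```

```text
tray x y yaw z(top surf) h [ 5.00453e+02  3.71990e+01 -2.34000e-01  1.53010e+01  5.27530e+01]
[-0.03 -0.24  0.01 -0.12  0.05 -0.38  0.05 -0.56 -0.04 -0.47  0.51 -0.16
  0.54  0.05  0.45  0.34  0.12  0.06]
well [500.45341765  37.19873915  15.3005681 ] dimples [583.19167837  56.54764642  15.3005681 ] [565.57549989 -17.38252507  15.3005681 ]
brush ins 426.52324616302576 54.81491763293197
egg_a [array([271.3, 188.8]), array([260.8, 233.1])] [np.int64(229), np.int64(369)]
  tri [537.5 355.4  20.8] 0.53
   ell [271.3 188.9] [14.2 18.5] yaw 132.9 [535.5 355.5]
   ell [260.8 233.1] [19.2 22.6] yaw -49.2 [538.2 356.6]
egg_a [array([314.6, 241.6]), array([330.7, 200.7])] [np.int64(178), np.int64(281)]
  tri [382.4 225.3  21.2] 0.4
   ell [314.6 241.7] [12.3 16.4] yaw 94.0 [381.1 225.5]
   ell [330.7 200.7] [17.  19.2] yaw -79.7 [383.3 226.1]
cup [array([273.9, 231.3]), array([320.6, 227.3])] [np.int64(401), np.int64(752)]
  tri [408.  345.   33.8] 0.12
  bbox [263 285] [220 242]
  bbox [306 336] [213 244]
  rim@50 [406.72504284 344.88733696]
top brush ends [595.  530.9] [438.7 448.8] mid [516.9 489.8] len 176.5 yaw -152.28511923837203
   -80 -4.6 4.9
   -60 -4.4 5.1
   -40 -4.2 5.2
   -20 -6.6 5.4
   0 -13.1 12.3
   20 -16.9 16.4
   40 -16.8 17.8
   60 -16.6 16.7
   80 -16.4 16.8
side brush ends [597.6 536.4] [438.7 454.3] mid [518.2 495.3] len 178.9 yaw -152.66396415904407
   -80 -9.6 10.8
   -60 -10.1 13.7
   -40 -11.1 10.8
   -20 -13.3 12.4
   0 -16.3 16.2
   20 -23.3 21.9
   40 -24.1 24.9
   60 -19.8 20.2
   80 -19.7 21.5
```

```bash
cat > go.py <<'E'
# usage: go.py yaw x y z [x y z ...] : prints turn units and shift units for each waypoint (after the turn)
import sys
from h import *
o=ctrl.get_obs(); M=R.from_rotvec(o["orientation"]).as_matrix(); psi=np.degrees(np.arctan2(M[1,0],M[0,0]))
a=list(map(float,sys.argv[1:])); y=a[0]; print("t",round(o["t"],1),"yaw",psi.round(2),"tilt",M[2].round(3),"pos",o["ee_pos"].round(1),"w",round(o["width"],1),"turn",round(-((y-psi+180)%360-180)/5,2))
p=o["ee_pos"]; c,s=np.cos(np.radians(y)),np.sin(np.radians(y))
for w in np.reshape(a[1:],(-1,3)):
    d=w-p; print(w,"units",(np.array([c*d[0]+s*d[1],s*d[0]-c*d[1],-d[2]])/25).round(2)); p=w
E
python3 go.py 27.6 450 -60 220 504 485.5 120 504 485.5 3
```

```text
t 1.5 yaw 18.9 tilt [-0. -0. -1.] pos [ 202.4 -591.3  222.6] w 87.9 turn -1.74
[450. -60. 220.] units [ 18.62 -14.25   0.11]
[504.  485.5 120. ] units [ 12.02 -18.34   4.  ]
[504.  485.5   3. ] units [0.   0.   4.68]
```

Emit:
{"name": "move_arm", "arguments": {"steps": [[[0, 0, 0], -0.87, 0], [[0, 0, 0], -0.87, 0], [[1, -0.75, 0], 0, 0], [[1, -0.75, 0], 0, 0], [[1, -0.75, 0], 0, 0], [[1, -0.75, 0], 0, 0], [[1, -0.75, 0], 0, 0], [[1, -0.75, 0], 0, 0], [[1, -0.75, 0], 0, 0], [[1, -0.75, 0], 0, 0], [[1, -0.75, 0], 0, 0], [[1, -0.75, 0], 0, 0], [[1, -0.75, 0], 0, 0], [[1, -0.75, 0], 0, 0], [[1, -0.75, 0], 0, 0], [[1, -0.75, 0], 0, 0], [[1, -0.75, 0], 0, 0], [[1, -0.75, 0], 0, 0], [[1, -0.75, 0], 0, 0], [[0.5, -0.75, 0], 0, 0]]}}

```text
t: 3.17
ee_pos: [435.7, -87.8, 223.1]
orientation: [3.05, 0.75, 0.003]
ft_force: [0.4, 0.4, -0.7]
width: 88.0
grasp_force: 0.0
```

Emit:
{"name": "move_arm", "arguments": {"steps": [[[0.65, -1, 0.2], 0, 0], [[0.65, -1, 0.2], 0, 0], [[0.65, -1, 0.2], 0, 0], [[0.65, -1, 0.2], 0, 0], [[0.65, -1, 0.2], 0, 0], [[0.65, -1, 0.2], 0, 0], [[0.65, -1, 0.2], 0, 0], [[0.65, -1, 0.2], 0, 0], [[0.65, -1, 0.2], 0, 0], [[0.65, -1, 0.2], 0, 0], [[0.65, -1, 0.2], 0, 0], [[0.65, -1, 0.2], 0, 0], [[0.65, -1, 0.2], 0, 0], [[0.65, -1, 0.2], 0, 0], [[0.65, -1, 0.2], 0, 0], [[0.65, -1, 0.2], 0, 0], [[0.65, -1, 0.2], 0, 0], [[0.65, -1, 0.2], 0, 0], [[0, 0, 0], 0, 0], [[0, 0, 0], 0, 0]]}}

```text
t: 4.83
ee_pos: [484.1, 445.7, 132.0]
orientation: [3.05, 0.752, -0.001]
ft_force: [-0.3, -0.0, 0.1]
width: 87.6
grasp_force: 0.0
```

```bash
python3 go.py 27.6 504 485.5 50 504 485.5 4
```

```text
t 4.8 yaw 27.71 tilt [-0.001  0.    -1.   ] pos [484.1 445.7 132. ] w 87.6 turn 0.02
[504.  485.5  50. ] units [ 1.44 -1.04  3.28]
[504.  485.5   4. ] units [0.   0.   1.84]
```

Emit:
{"name": "move_arm", "arguments": {"steps": [[[0.7, -0.5, 0.8], 0, 0], [[0.74, -0.54, 0.8], 0, 0], [[0, 0, 0.8], 0, 0], [[0, 0, 0.8], 0, 0], [[0, 0, 0.7], 0, 0], [[0, 0, 0.6], 0, 0], [[0, 0, 0.3], 0, 0], [[0, 0, 0.3], 0, 0], [[0, 0, 0], 0, 0], [[0, 0, 0], 0, 0]]}}

```text
t: 5.67
ee_pos: [504.7, 484.4, 5.6]
orientation: [-3.051, -0.749, -0.001]
ft_force: [-0.3, 0.3, 1.2]
width: 87.9
grasp_force: 0.0
```

Emit:
{"name": "move_arm", "arguments": {"steps": [[[0, 0, 0], 0, 0.8], [[0, 0, 0], 0, 0.8], [[0, 0, 0], 0, 0.8], [[0, 0, 0], 0, 0.8], [[0, 0, 0], 0, 0.8], [[0, 0, 0], 0, 0.8], [[0, 0, 0], 0, 0.8], [[0, 0, 0], 0, 0.8], [[0, 0, 0], 0, 0.8], [[0, 0, 0], 0, 0.8]]}}

```text
t: 6.5
ee_pos: [504.4, 484.5, 5.1]
orientation: [3.051, 0.749, -0.0]
ft_force: [0.3, 0.2, 0.3]
width: 32.6
grasp_force: 42.8
```

Emit:
{"name": "move_arm", "arguments": {"steps": [[[0, 0, -0.4], 0, 0.8], [[0, 0, -0.8], 0, 0.8], [[0, 0, -0.8], 0, 0.8], [[0, 0, -1], 0, 0.8], [[0, 0, -1], 0, 0.8], [[0, 0, 0], -1, 0.8], [[0, 0, 0], -1, 0.8], [[0, 0, 0], -1, 0.8], [[0, 0, 0], -1, 0.8], [[0, 0, 0], -1, 0.8], [[0, 0, 0], -1, 0.8], [[0, 0, 0], -1, 0.8], [[0, 0, 0], -1, 0.8], [[0, 0, 0], -1, 0.8], [[0, 0, 0], -0.8, 0.8], [[0, 0, 0], 0, 0.8], [[0, 0, 0], 0, 0.8]]}}

```text
t: 7.92
ee_pos: [504.5, 484.6, 105.7]
orientation: [-2.468, -1.944, -0.001]
ft_force: [0.4, -0.2, -0.5]
width: 32.4
grasp_force: 42.5
```

```bash
python3 go.py 76.6 423 40.2 105 423 40.2 20; python3 - <<'E'
from h import *
i=[cam(n)["img"][:,:,::-1] for n in("top","side")]
cv2.imwrite("pics/b1.png",np.hstack([cv2.resize(i[0][120:260,160:300],(420,420)),cv2.resize(i[1][170:310,210:336],(378,420))]))
E
```

```text
t 7.9 yaw 76.47 tilt [ 0.  0. -1.] pos [504.5 484.6 105.7] w 32.4 turn -0.03
[423.   40.2 105. ] units [-18.05   0.95   0.03]
[423.   40.2  20. ] units [0.  0.  3.4]
```

View pics/b1.png

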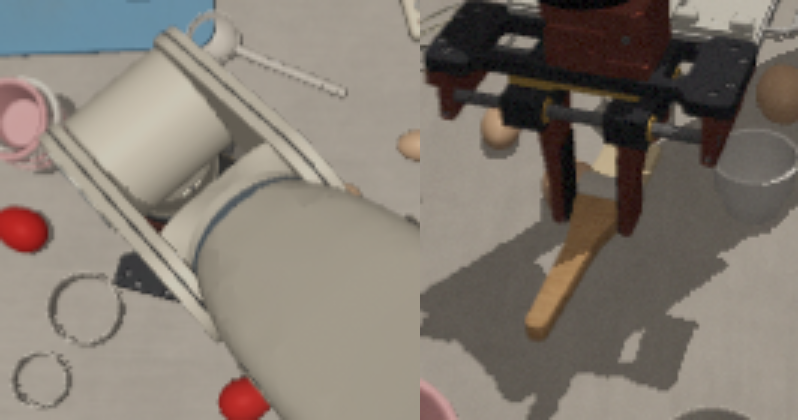

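Emit:
{"name": "move_arm", "arguments": {"steps": [[[-1, 0.05, 0], 0, 0.8], [[-1, 0.05, 0], 0, 0.8], [[-1, 0.05, 0], 0, 0.8], [[-1, 0.05, 0], 0, 0.8], [[-1, 0.05, 0], 0, 0.8], [[-1, 0.05, 0], 0, 0.8], [[-1, 0.05, 0], 0, 0.8], [[-1, 0.05, 0], 0, 0.8], [[-1, 0.05, 0], 0, 0.8], [[-1, 0.05, 0], 0, 0.8], [[-1, 0.05, 0], 0, 0.8], [[-1, 0.05, 0], 0, 0.8], [[-1, 0.05, 0], 0, 0.8], [[-1, 0.05, 0], 0, 0.8], [[-1, 0.05, 0], 0, 0.8], [[-1, 0.05, 0], 0, 0.8], [[-1, 0.05, 0], 0, 0.8], [[-1, 0.1, 0], 0, 0.8], [[0, 0, 0], 0, 0.8], [[0, 0, 0], 0, 0.8]]}}

```text
t: 9.68
ee_pos: [423.4, 40.4, 105.5]
orientation: [2.469, 1.942, 0.001]
ft_force: [0.6, 1.1, -0.8]
width: 32.4
grasp_force: 42.5
```

```bash
python3 go.py 76.6 423 40.2 60  423 40.2 20; python3 - <<'E'
from h import *
S=cam("side"); p=ctrl.get_obs()["ee_pos"]; d=np.array([np.cos(np.radians(76.6)),np.sin(np.radians(76.6)),0])
for nm,q in(("handle tip",p+106*d),("at tcp",p),("head end",p-76*d)): print(nm,S["proj"](q).round(1))
cv2.imwrite("pics/b2.png",cv2.resize(S["img"][120:240,210:350,::-1],None,fx=5,fy=5,interpolation=cv2.INTER_CUBIC))
E
```

```text
t 9.7 yaw 76.38 tilt [ 0.  0. -1.] pos [423.4  40.4 105.5] w 32.4 turn -0.04
[423.   40.2  60. ] units [-0.01 -0.01  1.82]
[423.   40.2  20. ] units [0.  0.  1.6]
handle tip [[305.  153.2]]
at tcp [[315.3 134.6]]
head end [[321.8 123. ]]
```

View pics/b2.png

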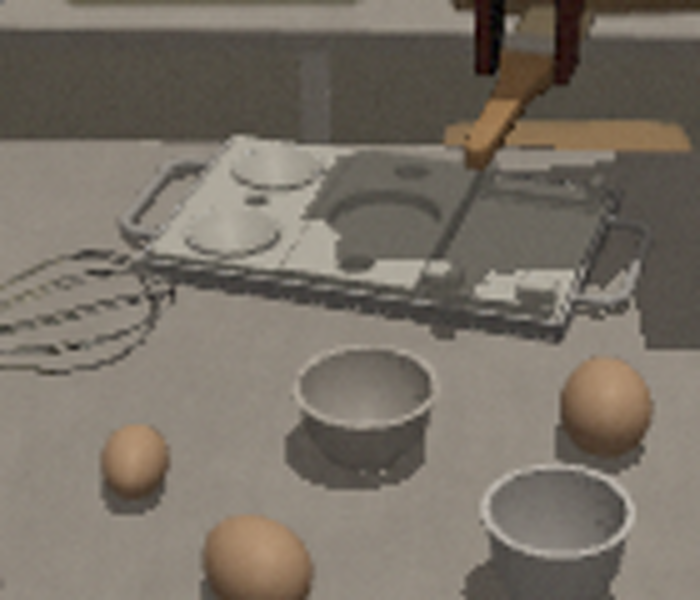

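Emit:
{"name": "move_arm", "arguments": {"steps": [[[0, 0, 0.7], 0, 0.8], [[0, 0, 0.7], 0, 0.8], [[0, 0, 0.6], 0, 0.8], [[0, 0, 0.4], 0, 0.8], [[0, 0, 0.3], 0, 0.8], [[0, 0, 0.2], 0, 0.8], [[0, 0, 0.2], 0, 0.8], [[0, 0, 0.1], 0, 0.8], [[0, 0, 0.1], 0, 0.8], [[0, 0, 0], 0, 0.8]]}}

```text
t: 10.57
ee_pos: [423.3, 41.3, 22.6]
orientation: [2.466, 1.947, 0.0]
ft_force: [-0.2, 0.6, -1.0]
width: 32.4
grasp_force: 42.5
```

Emit:
{"name": "move_arm", "arguments": {"steps": [[[0, 0, 0.05], 0, 0.8], [[0, 0, 0.05], 0, 0.8], [[0, 0, 0], 0, 0.8]]}}

```text
t: 10.82
ee_pos: [423.5, 41.2, 20.3]
orientation: [2.465, 1.947, 0.001]
ft_force: [0.0, -0.0, -0.6]
width: 32.7
grasp_force: 43.0
```

Emit:
{"name": "move_arm", "arguments": {"steps": [[[0, 0, 0.05], 0, 0.8], [[0, 0, 0], 0, 0.8]]}}

```text
t: 10.98
ee_pos: [423.8, 41.4, 19.5]
orientation: [2.466, 1.946, 0.002]
ft_force: [0.0, 2.8, 5.5]
width: 32.4
grasp_force: 29.5
```

Contact (5.5 N). Release partly, then rise.

Emit:
{"name": "move_arm", "arguments": {"steps": [[[0, 0, 0], 0, 0.5], [[0, 0, 0], 0, 0.45], [[0, 0, 0], 0, 0.4], [[0, 0, 0], 0, 0.4], [[0, 0, -0.2], 0, 0.4], [[0, 0, -0.6], 0, 0.4], [[0, 0, -1], 0, 0.3], [[0, 0, -1], 0, 0], [[0, 0, -1], 0, 0], [[0, 0, -1], 0, 0], [[0, 0, -1], 0, 0], [[0, 0, 0], 0, 0]]}}

```text
t: 11.98
ee_pos: [425.8, 41.4, 168.1]
orientation: [2.462, 1.944, 0.01]
ft_force: [1.3, -0.1, 0.2]
width: 86.9
grasp_force: 0.0
```

```bash
python3 go.py 76.6 407 345 150 407 345 24
```

```text
t 12.0 yaw 76.6 tilt [ 0.002  0.007 -1.   ] pos [425.8  41.4 168.1] w 86.9 turn -0.0
[407. 345. 150.] units [11.64 -3.54  0.72]
[407. 345.  24.] units [0.   0.   5.04]
```

Emit:
{"name": "move_arm", "arguments": {"steps": [[[0.78, -0.24, 0], 0, 0], [[0.78, -0.24, 0], 0, 0], [[0.78, -0.24, 0], 0, 0], [[0.78, -0.24, 0], 0, 0], [[0.78, -0.24, 0], 0, 0], [[0.78, -0.24, 0], 0, 0], [[0.78, -0.24, 0], 0, 0], [[0.78, -0.24, 0], 0, 0], [[0.78, -0.24, 0], 0, 0], [[0.78, -0.24, 0], 0, 0], [[0.78, -0.24, 0], 0, 0], [[0.78, -0.24, 0], 0, 0], [[0.78, -0.24, 0], 0, 0], [[0.78, -0.24, 0], 0, 0], [[0.7, -0.2, 0], 0, 0], [[0, 0, 0], 0, 0], [[0, 0, 0], 0, 0]]}}

```text
t: 13.4
ee_pos: [403.4, 344.5, 163.2]
orientation: [2.464, 1.949, -0.002]
ft_force: [-0.1, 0.6, -0.2]
width: 88.0
grasp_force: 0.0
```

Emit:
{"name": "move_arm", "arguments": {"steps": [[[0, 0, 0], -1, 0], [[0, 0, 0], -1, 0], [[0, 0, 0], -1, 0], [[0, 0, 0], -1, 0], [[0, 0, 0], -1, 0], [[0, 0, 0], -1, 0], [[0, 0, 0], -1, 0], [[0, 0, 0], -1, 0], [[0, 0, 0], -1, 0], [[0, 0, 0], -1, 0], [[0, 0, 0], -1, 0], [[0, 0, 0], -1, 0], [[0, 0, 0], -1, 0], [[0, 0, 0], -1, 0], [[0, 0, 0], -1, 0], [[0, 0, 0], -1, 0], [[0, 0, 0], -1, 0], [[0, 0, 0], -1, 0], [[0, 0, 0], 0, 0], [[0, 0, 0], 0, 0]]}}

```text
t: 15.07
ee_pos: [403.8, 343.3, 163.6]
orientation: [-0.372, -3.119, 0.001]
ft_force: [-0.6, -0.3, -0.7]
width: 87.9
grasp_force: 0.0
```

```bash
python3 go.py 166.6 407 345 26; python3 - <<'E'
from h import *
T=cam("top")
# brush seated check: mask vs planned
b=cams.cut_out("top","brush"); 
for e in b[:3]: print(round(e["p"],2),e["rect"])
cv2.imwrite("pics/b3.png",cv2.resize(T["img"][150:260,335:420,::-1],(464,600),interpolation=cv2.INTER_CUBIC))
E
```

```text
t 15.1 yaw 166.4 tilt [ 0.    -0.001 -1.   ] pos [403.8 343.3 163.6] w 87.9 turn -0.04
[407. 345.  26.] units [-0.11  0.09  5.5 ]
0.76 [375.5, 231.1, 60.3, 22.5]
```

View pics/b3.png

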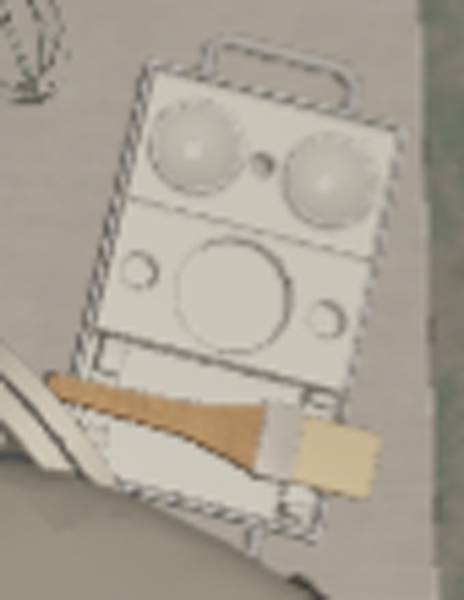

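The brush lies in both notches: handle at (75,388), head at (340,455). Now the cup.

Emit:
{"name": "move_arm", "arguments": {"steps": [[[-0.11, 0.09, 0.8], 0, 0], [[0, 0, 0.8], 0, 0], [[0, 0, 0.8], 0, 0], [[0, 0, 0.8], 0, 0], [[0, 0, 0.8], 0, 0], [[0, 0, 0.8], 0, 0], [[0, 0, 0.4], 0, 0], [[0, 0, 0.3], 0, 0], [[0, 0, 0], 0, 0], [[0, 0, 0], 0, 0.5], [[0, 0, 0], 0, 0.5], [[0, 0, 0], 0, 0.5], [[0, 0, 0], 0, 0.5], [[0, 0, 0], 0, 0.5], [[0, 0, 0], 0, 0.5], [[0, 0, 0], 0, 0.5]]}}

```text
t: 16.5
ee_pos: [407.7, 346.4, 27.3]
orientation: [0.366, 3.119, 0.002]
ft_force: [0.4, -0.8, 6.0]
width: 63.9
grasp_force: 30.0
```

Emit:
{"name": "move_arm", "arguments": {"steps": [[[0, 0, -0.3], 0, 0.5], [[0, 0, -0.6], 0, 0.5], [[0, 0, -0.9], 0, 0.5], [[0, 0, -1], 0, 0.5], [[0, 0, 0], 0, 0.5], [[0, 0, 0], 0, 0.5]]}}

```text
t: 17.0
ee_pos: [407.9, 346.6, 97.9]
orientation: [0.366, 3.118, 0.004]
ft_force: [-0.5, -0.4, -0.8]
width: 64.1
grasp_force: 30.0
```

```bash
python3 go.py 166.6 500.4 37.2 96 500.4 37.2 31; python3 - <<'E'
from h import *
S=cam("side"); print([b["rect"] for b in cams.boxes_of("side","cup")]); p=ctrl.get_obs()["ee_pos"]
print(S["proj"]([p[0],p[1],p[2]+24]),S["proj"]([p[0],p[1],p[2]-26]))
cv2.imwrite("pics/c1.png",cv2.resize(S["img"][140:260,250:400,::-1],None,fx=4,fy=4,interpolation=cv2.INTER_CUBIC))
E
```

```text
t 17.0 yaw 166.6 tilt [-0.002  0.002 -1.   ] pos [407.9 346.6  97.9] w 64.1 turn -0.0
[500.4  37.2  96. ] units [ -6.47 -11.18   0.07]
[500.4  37.2  31. ] units [0.  0.  2.6]
[[321.1, 203.3, 27.2, 30.8]]
[[322.71514495 194.63995268]] [[321.84411512 214.14214852]]
```

View pics/c1.png

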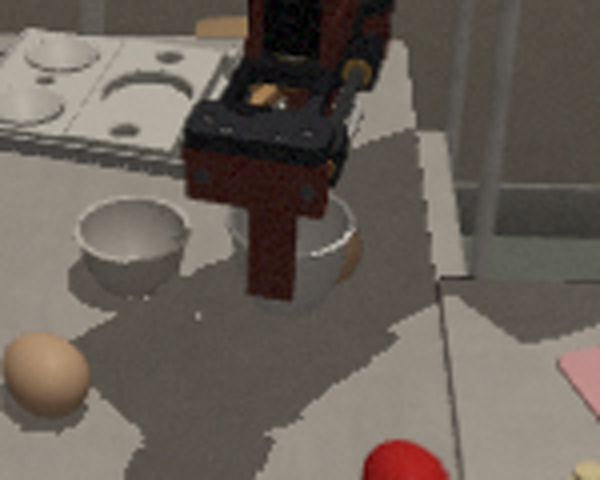

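The cup is held upright. Carrying it to the well.

Emit:
{"name": "move_arm", "arguments": {"steps": [[[-0.5, -0.86, 0], 0, 0.5], [[-0.5, -0.86, 0], 0, 0.5], [[-0.5, -0.86, 0], 0, 0.5], [[-0.5, -0.86, 0], 0, 0.5], [[-0.5, -0.86, 0], 0, 0.5], [[-0.5, -0.86, 0], 0, 0.5], [[-0.5, -0.86, 0], 0, 0.5], [[-0.5, -0.86, 0], 0, 0.5], [[-0.5, -0.86, 0], 0, 0.5], [[-0.5, -0.86, 0], 0, 0.5], [[-0.5, -0.86, 0], 0, 0.5], [[-0.5, -0.86, 0], 0, 0.5], [[-0.47, -0.86, 0], 0, 0.5], [[0, 0, 0], 0, 0.5], [[0, 0, 0], 0, 0.5], [[0, 0, 0], 0, 0.5]]}}

```text
t: 18.43
ee_pos: [498.8, 36.9, 95.5]
orientation: [-0.367, -3.118, 0.0]
ft_force: [0.0, 0.9, -0.8]
width: 64.0
grasp_force: 30.0
```

```bash
python3 go.py 166.6 500.4 37.2 36
```

```text
t 18.4 yaw 166.56 tilt [ 0.002 -0.    -1.   ] pos [498.8  36.9  95.5] w 64.0 turn -0.01
[500.4  37.2  36. ] units [-0.06  0.03  2.38]
```

Emit:
{"name": "move_arm", "arguments": {"steps": [[[-0.06, 0.03, 0.7], 0, 0.5], [[0, 0, 0.7], 0, 0.5], [[0, 0, 0.5], 0, 0.5], [[0, 0, 0.3], 0, 0.5], [[0, 0, 0.15], 0, 0.5], [[0, 0, 0.05], 0, 0.5], [[0, 0, 0.05], 0, 0.5], [[0, 0, 0], 0, 0.5]]}}

```text
t: 19.1
ee_pos: [501.6, 37.3, 35.5]
orientation: [0.366, 3.12, 0.0]
ft_force: [-0.3, -0.3, -0.9]
width: 64.0
grasp_force: 30.0
```

Emit:
{"name": "move_arm", "arguments": {"steps": [[[0, 0, 0.05], 0, 0.5], [[0, 0, 0.05], 0, 0.5], [[0, 0, 0], 0, 0.5]]}}

```text
t: 19.35
ee_pos: [502.0, 37.0, 33.3]
orientation: [0.367, 3.119, 0.0]
ft_force: [-0.7, 0.1, 3.2]
width: 63.9
grasp_force: 30.0
```

Emit:
{"name": "move_arm", "arguments": {"steps": [[[0, 0, 0], 0, 0.2], [[0, 0, 0], 0, 0.12], [[0, 0, 0], 0, 0.08], [[0, 0, 0], 0, 0.05], [[0, 0, -0.3], 0, 0.05], [[0, 0, -0.8], 0, 0], [[0, 0, -1], 0, 0], [[0, 0, -1], 0, 0], [[0, 0, -1], 0, 0], [[0, 0, -1], 0, 0], [[0, 0, 0], 0, 0], [[0, 0, 0], 0, 0]]}}

```text
t: 20.35
ee_pos: [502.3, 37.1, 161.9]
orientation: [0.366, 3.117, 0.001]
ft_force: [0.6, 0.4, -0.3]
width: 88.1
grasp_force: 0.0
```

```bash
python3 go.py 96 382.2 225.5 120 382.2 225.5 10
```

```text
t 20.4 yaw 166.6 tilt [-0.003  0.001 -1.   ] pos [502.3  37.1 161.9] w 88.1 turn 14.12
[382.2 225.5 120. ] units [ 8.   -3.99  1.67]
[382.2 225.5  10. ] units [0.  0.  4.4]
```

Emit:
{"name": "move_arm", "arguments": {"steps": [[[0, 0, 0], 0.94, 0], [[0, 0, 0], 0.94, 0], [[0, 0, 0], 0.94, 0], [[0, 0, 0], 0.94, 0], [[0, 0, 0], 0.94, 0], [[0, 0, 0], 0.94, 0], [[0, 0, 0], 0.94, 0], [[0, 0, 0], 0.94, 0], [[0, 0, 0], 0.94, 0], [[0, 0, 0], 0.94, 0], [[0, 0, 0], 0.94, 0], [[0, 0, 0], 0.94, 0], [[0, 0, 0], 0.94, 0], [[0, 0, 0], 0.94, 0], [[0, 0, 0], 0.94, 0], [[0, 0, 0], 0, 0]]}}

```text
t: 21.68
ee_pos: [500.4, 37.0, 158.9]
orientation: [-2.102, -2.332, 0.003]
ft_force: [0.1, -0.3, -0.7]
width: 88.0
grasp_force: 0.0
```

Emit:
{"name": "move_arm", "arguments": {"steps": [[[0.8, -0.4, 0], 0, 0], [[0.8, -0.4, 0], 0, 0], [[0.8, -0.4, 0], 0, 0], [[0.8, -0.4, 0], 0, 0], [[0.8, -0.4, 0], 0, 0], [[0.8, -0.4, 0.1], 0, 0], [[0.8, -0.4, 0.3], 0, 0], [[0.8, -0.4, 0.4], 0, 0], [[0.8, -0.4, 0.4], 0, 0], [[0.8, -0.4, 0.4], 0, 0], [[0, 0, 0], 0, 0], [[0, 0, 0], 0, 0], [[0, 0, 0], 0, 0]]}}

```text
t: 22.77
ee_pos: [380.8, 224.9, 120.0]
orientation: [-2.098, -2.338, 0.001]
ft_force: [0.4, -0.5, 0.4]
width: 87.7
grasp_force: 0.0
```

```bash
python3 go.py 96 382.2 225.5 10; python3 - <<'E'
from h import *
T=cam("top")
cv2.imwrite("pics/c2.png",cv2.resize(T["img"][150:260,295:420,::-1],None,fx=5,fy=5,interpolation=cv2.INTER_CUBIC))
E
```

```text
t 22.8 yaw 96.2 tilt [-0.    -0.001 -1.   ] pos [380.8 224.9 120. ] w 87.7 turn 0.04
[382.2 225.5  10. ] units [0.02 0.06 4.4 ]
```

View pics/c2.png

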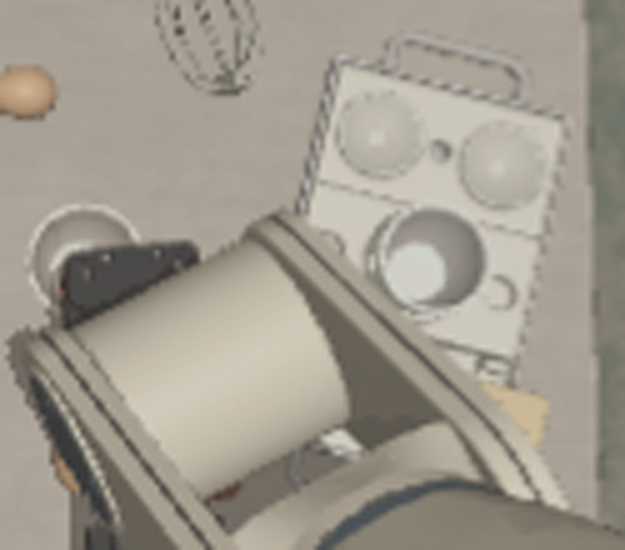

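The cup is in the well at (428,260). Down to egg B.

Emit:
{"name": "move_arm", "arguments": {"steps": [[[0.02, 0.06, 0.8], 0, 0], [[0, 0, 0.8], 0, 0], [[0, 0, 0.8], 0, 0], [[0, 0, 0.7], 0, 0], [[0, 0, 0.6], 0, 0], [[0, 0, 0.4], 0, 0], [[0, 0, 0.2], 0, 0], [[0, 0, 0.1], 0, 0], [[0, 0, 0], 0, 0], [[0, 0, 0], 0, 0.3], [[0, 0, 0], 0, 0.4], [[0, 0, 0], 0, 0.45], [[0, 0, 0], 0, 0.5], [[0, 0, 0], 0, 0.55], [[0, 0, 0], 0, 0.6], [[0, 0, 0], 0, 0.65], [[0, 0, 0], 0, 0.65], [[0, 0, 0], 0, 0.65]]}}

```text
t: 24.32
ee_pos: [382.2, 226.0, 10.2]
orientation: [2.1, 2.336, 0.0]
ft_force: [0.6, -0.1, 1.7]
width: 43.5
grasp_force: 30.0
```

Emit:
{"name": "move_arm", "arguments": {"steps": [[[0, 0, -0.3], 0, 0.65], [[0, 0, -0.6], 0, 0.65], [[0, 0, -0.8], 0, 0.65], [[0, 0, -0.8], 0, 0.65], [[0, 0, -0.8], 0, 0.65], [[0, 0, -0.8], 0, 0.65], [[0, 0, 0], 0, 0.65], [[0, 0, 0], 0, 0.65]]}}

```text
t: 24.98
ee_pos: [382.7, 226.3, 113.7]
orientation: [2.1, 2.336, 0.004]
ft_force: [-0.7, -1.2, -0.8]
width: 43.4
grasp_force: 30.0
```

```bash
python3 go.py 76.6 565.6 -17.4 112 565.6 -17.4 24; python3 - <<'E'
from h import *
T,S=cam("top"),cam("side"); p=ctrl.get_obs()["ee_pos"]
print(S["proj"](p+[0,0,12]),[(round(b["p"],2),np.round(b["rect"],1)) for b in cams.boxes_of("side","egg_a")])
cv2.imwrite("pics/e1.png",cv2.resize(S["img"][130:230,270:370,::-1],None,fx=5,fy=5,interpolation=cv2.INTER_CUBIC))
E
```

```text
t 25.0 yaw 96.09 tilt [ 0.001  0.003 -1.   ] pos [382.7 226.3 113.7] w 43.4 turn 3.9
[565.6 -17.4 112. ] units [-7.79  9.37  0.07]
[565.6 -17.4  24. ] units [0.   0.   3.52]
[[333.48102837 163.77572036]] [(0.82, array([350.4, 261.9,  22.7,  24.3])), (0.8, array([333.1, 164.8,  15.7,  28.8])), (0.61, array([257.8, 354.5,  32.6,  36.3])), (0.55, array([260.2, 234.3,  22.9,  25.2]))]
```

View pics/e1.png

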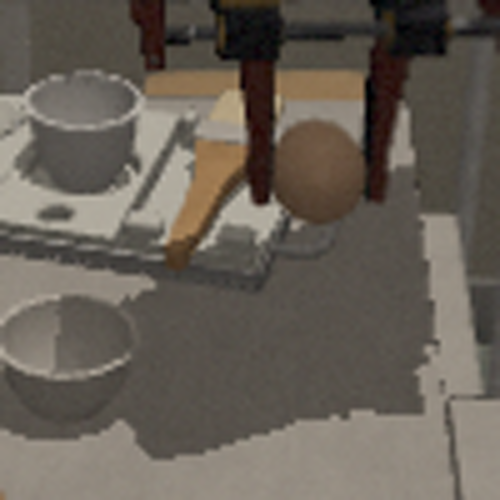

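The egg is held level at about (320,170). The cup stands upright in its well and the brush lies in its saddles. On to the right dimple.

Emit:
{"name": "move_arm", "arguments": {"steps": [[[0, 0, 0], 0.98, 0.65], [[0, 0, 0], 0.98, 0.65], [[0, 0, 0], 0.98, 0.65], [[0, 0, 0], 0.98, 0.65], [[-0.6, 0.72, 0], 0, 0.65], [[-0.6, 0.72, 0], 0, 0.65], [[-0.6, 0.72, 0], 0, 0.65], [[-0.6, 0.72, 0], 0, 0.65], [[-0.6, 0.72, 0], 0, 0.65], [[-0.6, 0.72, 0], 0, 0.65], [[-0.6, 0.72, 0], 0, 0.65], [[-0.6, 0.72, 0], 0, 0.65], [[-0.6, 0.72, 0], 0, 0.65], [[-0.6, 0.72, 0], 0, 0.65], [[-0.6, 0.72, 0], 0, 0.65], [[-0.6, 0.72, 0], 0, 0.65], [[-0.59, 0.73, 0], 0, 0.65], [[0, 0, 0], 0, 0.65], [[0, 0, 0], 0, 0.65], [[0, 0, 0], 0, 0.65]]}}

```text
t: 26.8
ee_pos: [563.1, -17.9, 111.3]
orientation: [-2.466, -1.943, 0.003]
ft_force: [0.6, 0.1, -0.4]
width: 43.4
grasp_force: 30.0
```

```bash
python3 go.py 76.6 565.6 -17.4 24
```

```text
t 26.8 yaw 76.47 tilt [-0.    -0.003 -1.   ] pos [563.1 -17.9 111.3] w 43.4 turn -0.03
[565.6 -17.4  24. ] units [0.04 0.09 3.49]
```

Emit:
{"name": "move_arm", "arguments": {"steps": [[[0.04, 0.09, 0.7], 0, 0.65], [[0, 0, 0.7], 0, 0.65], [[0, 0, 0.7], 0, 0.65], [[0, 0, 0.6], 0, 0.65], [[0, 0, 0.4], 0, 0.65], [[0, 0, 0.2], 0, 0.65], [[0, 0, 0.1], 0, 0.65], [[0, 0, 0.05], 0, 0.65], [[0, 0, 0], 0, 0.65]]}}

```text
t: 27.55
ee_pos: [567.1, -17.5, 26.8]
orientation: [2.467, 1.945, 0.001]
ft_force: [-0.2, 0.9, -1.3]
width: 43.5
grasp_force: 30.0
```

Emit:
{"name": "move_arm", "arguments": {"steps": [[[0, 0, 0.05], 0, 0.65], [[0, 0, 0.05], 0, 0.65], [[0, 0, 0.04], 0, 0.65], [[0, 0, 0.04], 0, 0.65], [[0, 0, 0], 0, 0.65]]}}

```text
t: 27.97
ee_pos: [566.8, -17.7, 21.9]
orientation: [2.467, 1.945, 0.0]
ft_force: [0.8, 0.2, -0.5]
width: 43.3
grasp_force: 30.0
```

Emit:
{"name": "move_arm", "arguments": {"steps": [[[0, 0, 0.04], 0, 0.65], [[0, 0, 0.04], 0, 0.65], [[0, 0, 0], 0, 0.65]]}}

```text
t: 28.22
ee_pos: [567.7, -16.9, 20.6]
orientation: [2.468, 1.944, 0.003]
ft_force: [-0.3, 4.5, 6.2]
width: 43.5
grasp_force: 30.0
```

Emit:
{"name": "move_arm", "arguments": {"steps": [[[0, 0, 0], 0, 0.46], [[0, 0, 0], 0, 0.42], [[0, 0, 0], 0, 0.38], [[0, 0, 0], 0, 0.34], [[0, 0, -0.2], 0, 0.34], [[0, 0, -0.5], 0, 0.34], [[0, 0, -0.8], 0, 0.34], [[0, 0, -1], 0, 0.2], [[0, 0, -1], 0, 0], [[0, 0, -1], 0, 0], [[0, 0, -1], 0, 0], [[0, 0, 0], 0, 0], [[0, 0, 0], 0, 0]]}}

```text
t: 29.3
ee_pos: [568.0, -17.8, 159.9]
orientation: [2.465, 1.943, 0.005]
ft_force: [0.1, -1.1, -0.2]
width: 87.7
grasp_force: 0.0
```

```bash
python3 go.py 131 537 355.7 120 537 355.7 10; python3 - <<'E'
from h import *
T,S=cam("top"),cam("side"); print([(round(b["p"],2),np.round(b["rect"],1)) for n in("top","side") for b in cams.boxes_of(n,"egg_a")])
print(T["proj"]([565.6,-17.4,32]),S["proj"]([565.6,-17.4,32]))
E
```

```text
t 29.3 yaw 76.49 tilt [ 0.001  0.004 -1.   ] pos [568.  -17.8 159.9] w 87.7 turn -10.9
[537.  355.7 120. ] units [12.09  8.87  1.59]
[537.  355.7  10. ] units [0.  0.  4.4]
[(0.81, array([243.1, 254.8,  20.6,  13.3])), (0.73, array([165.8, 196.5,  19.3,  16.4])), (0.67, array([270.9, 189.6,  19.5,  13. ])), (0.48, array([396.2, 181.6,  16.3,  14.1])), (0.28, array([382.2, 180.8,  51.1,  37.8])), (0.95, array([353.4, 260.9,  19.9,  20.1])), (0.87, array([257.5, 354.3,  27.2,  32.2])), (0.69, array([264.9, 147.1,  15.2,  20.2])), (0.64, array([260.4, 234.9,  24.9,  24.1]))]
[[396.50519371 181.23125306]] [[265.3868854  147.85486205]]
```

Emit:
{"name": "move_arm", "arguments": {"steps": [[[0, 0, 0], -0.99, 0], [[0, 0, 0], -0.99, 0], [[0, 0, 0], -0.99, 0], [[0, 0, 0], -0.99, 0], [[0, 0, 0], -0.99, 0], [[0, 0, 0], -0.99, 0], [[0, 0, 0], -0.99, 0], [[0, 0, 0], -0.99, 0], [[0, 0, 0], -0.99, 0], [[0, 0, 0], -0.99, 0], [[0, 0, 0], -0.99, 0]]}}

```text
t: 30.42
ee_pos: [566.1, -17.7, 156.1]
orientation: [-1.297, -2.859, 0.001]
ft_force: [-0.1, 0.7, -0.3]
width: 87.8
grasp_force: 0.0
```

Emit:
{"name": "move_arm", "arguments": {"steps": [[[0.86, 0.63, 0], 0, 0], [[0.86, 0.63, 0], 0, 0], [[0.86, 0.63, 0], 0, 0], [[0.86, 0.63, 0], 0, 0], [[0.86, 0.63, 0], 0, 0], [[0.86, 0.63, 0], 0, 0], [[0.86, 0.63, 0], 0, 0], [[0.86, 0.63, 0], 0, 0], [[0.86, 0.63, 0], 0, 0], [[0.86, 0.63, 0.2], 0, 0], [[0.86, 0.63, 0.3], 0, 0], [[0.86, 0.63, 0.3], 0, 0], [[0.86, 0.63, 0.3], 0, 0], [[0.86, 0.63, 0.3], 0, 0], [[0, 0, 0], 0, 0], [[0, 0, 0], 0, 0], [[0, 0, 0], 0, 0]]}}

```text
t: 31.83
ee_pos: [535.5, 353.4, 121.4]
orientation: [-1.303, -2.857, 0.003]
ft_force: [0.2, -0.2, -0.1]
width: 87.5
grasp_force: 0.0
```

```bash
python3 go.py 131 537 355.7 10
```

```text
t 31.8 yaw 130.97 tilt [ 0.    -0.002 -1.   ] pos [535.5 353.4 121.4] w 87.5 turn -0.01
[537.  355.7  10. ] units [0.03 0.1  4.46]
```

Emit:
{"name": "move_arm", "arguments": {"steps": [[[0.03, 0.1, 0.8], 0, 0], [[0, 0, 0.8], 0, 0], [[0, 0, 0.8], 0, 0], [[0, 0, 0.7], 0, 0], [[0, 0, 0.6], 0, 0], [[0, 0, 0.4], 0, 0], [[0, 0, 0.2], 0, 0], [[0, 0, 0.15], 0, 0], [[0, 0, 0], 0, 0], [[0, 0, 0], 0, 0.3], [[0, 0, 0], 0, 0.4], [[0, 0, 0], 0, 0.45], [[0, 0, 0], 0, 0.5], [[0, 0, 0], 0, 0.55], [[0, 0, 0], 0, 0.6], [[0, 0, 0], 0, 0.65], [[0, 0, 0], 0, 0.65], [[0, 0, 0], 0, 0.65]]}}

```text
t: 33.33
ee_pos: [537.6, 356.4, 11.3]
orientation: [1.304, 2.858, 0.0]
ft_force: [-0.0, 0.2, 2.0]
width: 43.3
grasp_force: 30.0
```

Emit:
{"name": "move_arm", "arguments": {"steps": [[[0, 0, -0.3], 0, 0.65], [[0, 0, -0.6], 0, 0.65], [[0, 0, -0.8], 0, 0.65], [[0, 0, -0.8], 0, 0.65], [[0, 0, -0.8], 0, 0.65], [[0, 0, -0.8], 0, 0.65], [[0, 0, 0], 0, 0.65], [[0, 0, 0], 0, 0.65]]}}

```text
t: 34.0
ee_pos: [538.4, 356.9, 115.7]
orientation: [1.303, 2.856, 0.005]
ft_force: [-0.9, -0.1, -1.0]
width: 43.0
grasp_force: 30.0
```

```bash
python3 go.py 76.6 583.2 56.5 112; python3 - <<'E'
from h import *
S=cam("side"); p=ctrl.get_obs()["ee_pos"]
print(S["proj"](p+[0,0,12]),[(round(b["p"],2),np.round(b["rect"],1)) for b in cams.boxes_of("side","egg_a")])
E
```

```text
t 34.0 yaw 130.95 tilt [-0.001  0.004 -1.   ] pos [538.4 356.9 115.7] w 43.0 turn 10.87
[583.2  56.5 112. ] units [-11.27   4.53   0.15]
[[258.68394369 193.49867039]] [(0.82, array([257.9, 195.1,  21.7,  25.9])), (0.56, array([351.8, 263.8,  22.2,  23.8]))]
```

Emit:
{"name": "move_arm", "arguments": {"steps": [[[0, 0, 0], 0.99, 0.65], [[0, 0, 0], 0.99, 0.65], [[0, 0, 0], 0.99, 0.65], [[0, 0, 0], 0.99, 0.65], [[0, 0, 0], 0.99, 0.65], [[0, 0, 0], 0.99, 0.65], [[0, 0, 0], 0.99, 0.65], [[0, 0, 0], 0.99, 0.65], [[0, 0, 0], 0.99, 0.65], [[0, 0, 0], 0.99, 0.65], [[0, 0, 0], 0.99, 0.65]]}}

```text
t: 35.02
ee_pos: [536.6, 355.7, 111.9]
orientation: [-2.471, -1.939, 0.005]
ft_force: [-0.6, -0.7, -0.8]
width: 43.3
grasp_force: 30.0
```

Emit:
{"name": "move_arm", "arguments": {"steps": [[[-0.8, 0.32, 0], 0, 0.65], [[-0.8, 0.32, 0], 0, 0.65], [[-0.8, 0.32, 0], 0, 0.65], [[-0.8, 0.32, 0], 0, 0.65], [[-0.8, 0.32, 0], 0, 0.65], [[-0.8, 0.32, 0], 0, 0.65], [[-0.8, 0.32, 0], 0, 0.65], [[-0.8, 0.32, 0], 0, 0.65], [[-0.8, 0.32, 0], 0, 0.65], [[-0.8, 0.32, 0], 0, 0.65], [[-0.8, 0.32, 0], 0, 0.65], [[-0.8, 0.32, 0], 0, 0.65], [[-0.8, 0.32, 0], 0, 0.65], [[-0.8, 0.32, 0], 0, 0.65], [[0, 0, 0], 0, 0.65], [[0, 0, 0], 0, 0.65], [[0, 0, 0], 0, 0.65]]}}

```text
t: 36.43
ee_pos: [580.4, 58.3, 112.8]
orientation: [-2.467, -1.944, 0.002]
ft_force: [1.6, 0.9, -0.9]
width: 43.4
grasp_force: 30.0
```

```bash
python3 go.py 76.6 583.2 56.5 27
```

```text
t 36.4 yaw 76.47 tilt [-0.    -0.002 -1.   ] pos [580.4  58.3 112.8] w 43.4 turn -0.03
[583.2  56.5  27. ] units [-0.04  0.13  3.43]
```

Emit:
{"name": "move_arm", "arguments": {"steps": [[[-0.04, 0.07, 0.7], 0, 0.65], [[0, 0, 0.7], 0, 0.65], [[0, 0, 0.7], 0, 0.65], [[0, 0, 0.6], 0, 0.65], [[0, 0, 0.4], 0, 0.65], [[0, 0, 0.2], 0, 0.65], [[0, 0, 0.1], 0, 0.65], [[0, 0, 0.05], 0, 0.65], [[0, 0, 0], 0, 0.65]]}}

```text
t: 37.18
ee_pos: [582.9, 56.8, 27.8]
orientation: [2.467, 1.945, 0.001]
ft_force: [0.3, -0.5, -1.1]
width: 43.6
grasp_force: 30.0
```

Emit:
{"name": "move_arm", "arguments": {"steps": [[[0, 0, 0.04], 0, 0.65], [[0, 0, 0.04], 0, 0.65], [[0, 0, 0.04], 0, 0.65], [[0, 0, 0], 0, 0.65]]}}

```text
t: 37.52
ee_pos: [582.6, 56.5, 24.6]
orientation: [2.467, 1.945, 0.0]
ft_force: [0.1, 0.1, -1.6]
width: 43.2
grasp_force: 30.0
```

Emit:
{"name": "move_arm", "arguments": {"steps": [[[0, 0, 0.04], 0, 0.65], [[0, 0, 0.04], 0, 0.65], [[0, 0, 0.04], 0, 0.65], [[0, 0, 0], 0, 0.65]]}}

```text
t: 37.85
ee_pos: [583.0, 57.0, 21.7]
orientation: [2.467, 1.944, 0.002]
ft_force: [-0.0, 1.6, 2.0]
width: 43.7
grasp_force: 30.0
```

Contact. Release, rise and swing clear.

Emit:
{"name": "move_arm", "arguments": {"steps": [[[0, 0, 0], 0, 0.46], [[0, 0, 0], 0, 0.42], [[0, 0, 0], 0, 0.38], [[0, 0, 0], 0, 0.34], [[0, 0, -0.2], 0, 0.34], [[0, 0, -0.5], 0, 0.34], [[0, 0, -0.8], 0, 0.34], [[0, 0, -1], 0, 0.2], [[0, 0, -1], 0, 0], [[0, 0, -1], 0, 0], [[0, 0, -1], 0, 0], [[0, 0, -1], 0, 0], [[0, 0, -1], 0, 0]]}}

```text
t: 38.93
ee_pos: [582.3, 56.5, 211.5]
orientation: [2.467, 1.944, 0.001]
ft_force: [0.3, -0.3, 0.7]
width: 87.4
grasp_force: 0.0
```

Emit:
{"name": "move_arm", "arguments": {"steps": [[[1, 0, 0], 0, 0], [[1, 0, 0], 0, 0], [[1, 0, 0], 0, 0], [[1, 0, 0], 0, 0], [[1, 0, 0], 0, 0], [[1, 0, 0], 0, 0], [[1, 0, 0], 0, 0], [[1, 0, 0], 0, 0], [[1, 0, 0], 0, 0], [[1, 0, 0], 0, 0], [[0, 0, 0], 0, 0], [[0, 0, 0], 0, 0], [[0, 0, 0], 0, 0]]}}

```text
t: 40.02
ee_pos: [640.5, 299.2, 209.5]
orientation: [2.467, 1.945, -0.0]
ft_force: [-0.4, -0.3, -0.3]
width: 88.2
grasp_force: 0.0
```

```bash
python3 - <<'E'
from h import *
T,S=cam("top"),cam("side")
a=cv2.resize(T["img"][150:260,335:420,::-1],(386,500),interpolation=cv2.INTER_CUBIC); b=cv2.resize(S["img"][130:255,225:328,::-1],(412,500),interpolation=cv2.INTER_CUBIC)
cv2.imwrite("pics/f.png",np.hstack([a,b]))
E
```

```text
(no output)
```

View pics/f.png

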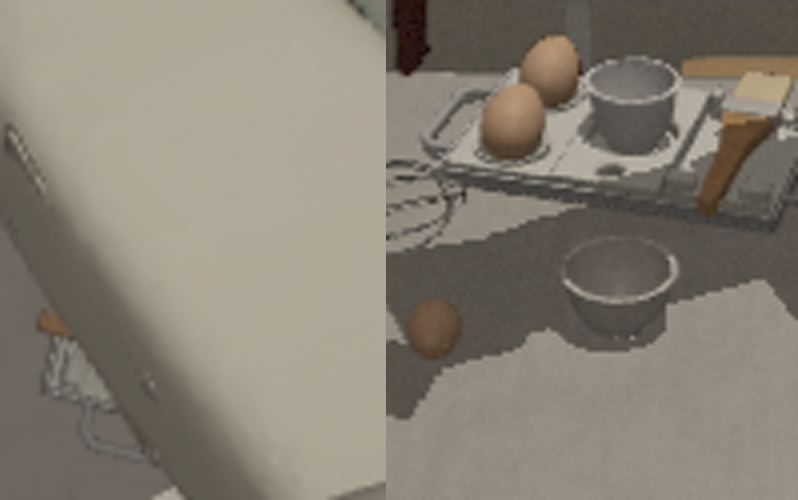

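All four sit in place in the side view. One numeric check that the handle is centred in the narrow notch, using picture b3.

```bash
python3 - <<'E'
from h import *
T,S=cam("top"),cam("side")
u=np.array([.2319,.9727,0]); n=np.array([.9727,-.2319,0]); o=np.array([426.5,54.8,0])
im=cv2.imread("pics/b3.png"); 
for s in(58,-58):
    w=15 if s>0 else 27
    for k in(-w,0,w):
        p=T["proj"](o+s*u+k*n+[0,0,24])[0]; q=S["proj"](o+s*u+k*n+[0,0,24])[0]
        b=((p-[335,150]+.5)*[464/85,600/110]).round(); cv2.circle(im,tuple(int(v) for v in b),3,(255,0,0),-1)
        print(s,k,"b3",b,"f",((q-[225,130]+.5)*4+[386,0]).round())
cv2.imwrite("pics/b3m.png",cv2.resize(im[310:560,20:420],(800,500),interpolation=cv2.INTER_CUBIC))
E
```

```text
58 -15 b3 [ 97. 424.] f [743. 183.]
58 0 b3 [104. 398.] f [721. 180.]
58 15 b3 [110. 371.] f [698. 177.]
-58 -27 b3 [301. 500.] f [799. 103.]
-58 0 b3 [312. 452.] f [762.  98.]
-58 27 b3 [322. 404.] f [725.  93.]
```

View pics/b3m.png

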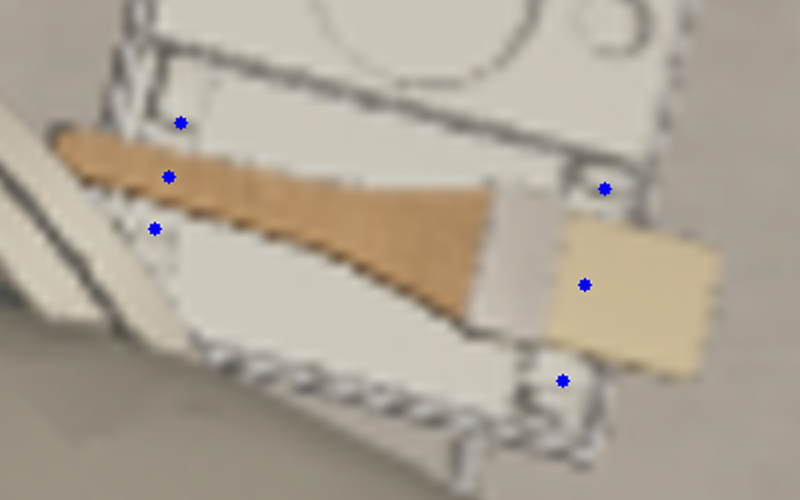

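The handle lies between the narrow-notch marks (181,123)/(155,229), and the head between (604,188)/(562,381). I'm handing in.

```bash
python3 -c "
from workcell import ctrl
print(ctrl.close_job())"
```

```text
the job is handed in; nothing more can be done
None
```

The job is handed in: the brush lies in its two notches, the deep cup stands upright in the well, then one large egg was set in each dimple, and the small egg and shallow cup stay untouched on the table.

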